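# Stack and pin a pipe-flange set on its assembly jig

### The job

Make up the flange set on the jig: thread the black spacer ring, then the brass collar, then the blue flange (neck up, one of its end holes over the hole in the yellow boss) down the steel post, each fully home before the next. Then push the red-headed taper pin down through the flange's end hole into the boss until its head sits flush on the flange, so that flange and boss are in line, and let go. Leave the other goods on the bench, and the plugs in the rack, where they are.

Things in the scene. Friction and masses are not known exactly. Their poses are not given: they have to be found in the camera images.
- jig: Fixed jig, at any yaw within 0.45 rad. Grey base 110 (x) x 160 (y) x 12 mm; origin at the centre of its underside, on the bench. A steel post stands in its middle: 20 mm diameter up to 56 mm above the bench, then a cone to 8 mm diameter at 66 mm. A yellow boss, 32 mm square, stands 48 mm from the post's axis towards the jig's -y, its top 42 mm above the bench.
- post_tip (a point): Top of the jig's post, on its axis, 66 mm above the bench. Spacer fully home: underside 12 mm above the bench; collar then at 28 mm; flange then at 44 mm, 2 mm clear of the boss.
- socket (a point): Mouth of the 13 mm hole in the top of the yellow boss, 42 mm above the bench; the vertical hole is 30 mm deep.
- spacer_mid (a point): Centre (half-way up) of the loose black plastic spacer ring, 58 mm outside diameter, 24 mm bore, 16 mm high, about 40 g, lying flat on the bench; z is its axis.
- collar_mid (a point): Centre (half-way up) of the loose brass collar ring, 48 mm outside diameter, 24 mm bore, 16 mm high, about 180 g, lying flat on the bench; z is its axis.
- flange_mid (a point): Centre (13 mm above its underside) of the loose blue flange, about 350 g: plate 60 (x) x 124 (y) x 10 mm with a round neck, 44 mm diameter, 16 mm high, on its middle (26 mm in all; the easy grip), a 24 mm bore through both, and a 13.5 mm hole at each end, 48 mm from the centre along y and -y (ends alike). Lies neck up (z up), its y within 0.5 rad of world y.
- taperpin_mid (a point): Centre of the loose taper pin (34 mm above its tip), 68 mm long, 80 g, standing tip down in a rack hole: red round head, 18 mm diameter, 30 mm high, on a steel shank 38 mm long, 6 mm at the tip widening to 12 mm at 26 mm from it, then straight. The head's shoulder, 4 mm above this centre, rests on the rack's top; when home it rests on the flange plate, this centre 50 mm above the bench.
- rack: Fixed wooden pin rack, 50 (x) x 200 (y) x 45 mm high; origin at the centre of its underside. Three 15 mm through holes at y = -65, 0 and 65 mm hold the taper pin and two plugs, in any order.
- pvcring_mid (a point): Centre of a white plastic ring, 54 mm outside, 24 mm bore, 16 mm high, lying among the rings: not part of this set.
- whiteplug_mid (a point): Centre of a white straight plug in the rack (head 18 mm diameter x 30 mm high, 68 mm long): not part of the set.
- greenplug_mid (a point): Centre of a green straight plug in the rack (head 18 mm diameter x 30 mm high, 68 mm long): not part of the set.
- tee_mid (a point): Centre of a white pipe tee, about 95 x 75 x 42 mm, lying beyond the jig: leave it.
- jar_mid (a point): Centre of a tin with a yellow band, 60 mm diameter, 90 mm high, standing on the far left: leave it.
- wrench_mid (a point): Middle of a steel wrench lying flat on the near right: leave it.
- carton_mid (a point): Centre of a small cardboard carton 70 x 100 x 60 mm, beyond the jig: leave it.
Things that resemble listed ones, but are neither listed nor needed, are in the scene too. What is meant by the part that bears spacer_mid is not purple, and is the larger of those in its own colour. What is meant by the part that bears flange_mid is not purple, and is the larger of those in its own colour.

How it is judged:
On the way, in this order (a step that is already met when the one before it is completed fails the run):
1. the black spacer is threaded on the post and fully home on the jig's base (z of spacer_mid in the frame of jig between 0.0175 and 0.0225 m and horizontal distance between spacer_mid and post_tip below 0.004 m and angle between the z axis of spacer_mid and the z axis of jig, either way round below 0.08 rad), for 0.2 s.
2. then the brass collar is threaded on the post and fully home on the spacer (all of step 1 and z of collar_mid in the frame of jig between 0.0335 and 0.0385 m and horizontal distance between collar_mid and post_tip below 0.004 m and angle between the z axis of collar_mid and the z axis of jig, either way round below 0.08 rad), for 0.2 s.
3. then the blue flange is threaded on the post, neck up, and fully home on the collar (all of step 2 and z of flange_mid in the frame of jig between 0.0545 and 0.0595 m and horizontal distance between flange_mid and post_tip below 0.004 m and angle between flange_mid's own z axis and vertical below 0.08 rad), for 0.2 s.
4. then the taper pin is pushed fully home through the flange's end hole into the boss (all of step 3 and z of taperpin_mid in the frame of jig between 0.0475 and 0.0525 m and horizontal distance between taperpin_mid and socket below 0.004 m and angle between taperpin_mid's own z axis and vertical below 0.1 rad and angle between the y axis of flange_mid and the y axis of jig, either way round below 0.06 rad), for 0.2 s.
At the end, for the whole second after the job is handed in: Spacer, collar, flange (neck up) on the post in that order: level to 0.08 rad, within 4 mm of its axis, 2.5 mm of home height. Pin home through flange into boss: upright to 0.1 rad, within 4 mm of the hole's axis, 2.5 mm of home height. Flange in line with jig to 0.06 rad. All released, at rest (all of step 4 and linear speed of each of spacer, collar, flange, taperpin below 0.01 m/s); the robot touches nothing.
It fails at once if the white ring was moved from its place by more than 30 mm (distance of pvcring_mid from where it was at the start of the episode above 0.03 m).
It fails at once if a plug in the rack was moved from its place by more than 30 mm (distance of any of whiteplug_mid, greenplug_mid from where it was at the start of the episode above 0.03 m).
It fails at once if the tee, tin, wrench or carton was moved from its place by more than 30 mm (distance of any of tee_mid, jar_mid, wrench_mid, carton_mid from where it was at the start of the episode above 0.03 m).
It also fails if it takes over 72 s, if anything falls off the work surface, if the arm or the gripper's body presses on something with over 40 N, if the wrist force passes 120 N, or if a joint passes its speed limit or range.

### The arm

A 6-joint arm with a two-finger parallel gripper is mounted at the origin on the work surface. World frame = base frame: x ahead of the robot, y to its left, z up, the work surface at z = 0. Lengths are in m, angles in rad, forces in N, time in s.
With the tool pointing down it reaches from about 0.325 to 0.775 m from the base axis. Payload 5.5 kg.
Tool frame: the origin (TCP) lies between the finger pads; the fingertips stand 8 mm ahead of it and the grasp point (between the pads) lies 11 mm behind it (tcp_to_tips is the distance from the TCP to the fingertips, in m); z points along the fingers, y is the direction in which the jaws open and shut (so a half turn about z gives the same grasp; the last joint's range is limited). The gripper opens to 88 mm and grips with 3 to 60 N. Pads are 20 mm wide; open, the fingers measure 115 mm over their backs; the gripper's body (75 mm by 178 mm) begins 61 mm behind the grasp point.
Start: joints at [1.078, 0.091, 1.231, -0, 1.82, -0.057], TCP at [0.253, 0.544, 0.231] pointing down, gripper open.
Joint ranges: [-2.87, 2.87], [-0.86, 2.18], [0.17, 2.46], [-1.51, 4.65], [0.06, 2.69], [-2.65, 2.65]. Speed limits (rad/s): [2.57, 2.57, 3.01, 3.14, 3.14, 3.14].

### API

Orientations are given as a unit quaternion [w, x, y, z].
In Python, from bench import * gives the robot as it stands. Calls block until the motion is done:
- move_to(position, orientation): joint-space move of the TCP to a pose.
- move_l(position, speed=0.15, orientation=None): straight line of the TCP; orientation=None keeps the orientation; speed is the mean speed in m/s.
- movej(angles): joint-space move.
- gripper_open() and close(): open the fingers fully, or close them until they stop; the grip force is fixed at half the most.
- hold(seconds).
- inverse_kinematics(position, orientation): joint angles nearest the present ones, or None.
- state(): the state.
- get_image(name): name is "scene" or "top"; returns a dict with "frame" (400x640x3 uint8, blue, green, red), "depth" (400x640 float32, m along the optical axis (not along the pixel's ray), 0 where there is no reading), "camera_matrix" (3x3 intrinsics, pixels), "view" (4x4, takes a point from world to camera coordinates). Camera axes: x right, y up, looking along -z (the intrinsics and any distortion apply to the point x, -y, -z); pixel columns grow to the right and rows downward; lengths in m; the calibration is good to about 2 mm. A picture is of the moment at which its call begins.
A pose or a line that the arm cannot do raises IKError and nothing moves.
- job_done(): hands the job in, once; it reports no verdict.
The state is a dict: "time": time; "joint_pos": joint angles; "dq": joint speeds; "joint_torque": joint torques, N m; "ee_pos": TCP position; "ee_rot": TCP orientation; "ft_force": force on the tool from outside, world axes, zero at the start; "moment": the same for the moment, N m; "finger_gap": finger opening in m.
Only numpy, scipy, OpenCV 4.12 (cv2) and the standard library are available. Lean on these libraries where they do the work, as an engineer would, in place of code of your own. Each camera call takes 0.05 s, during which the arm holds its last target. There are 200 camera calls.

## Working session

There is one attempt and no reset: what is moved stays moved. The work goes in short steps, each a Python script; the robot and the scene stay as the last script left them, time stands still between calls to the robot, and variables do not carry over. Pictures are saved under pics/ and viewed, about 8 in all and at most 12, crops included, and the job is handed in when it is done.

```bash
ls; mkdir -p pics; python3 - <<'E'
from bench import *
import cv2,numpy as np
for n in("scene","top"):
    d=get_image(n); np.savez(f"pics/{n}0.npz",**d); cv2.imwrite(f"pics/{n}0.png",d["frame"])
    print(n,d["camera_matrix"].tolist(),np.round(d["view"],4).tolist(),(d["depth"]>0).mean(),[k for k in d])
print(state())
E
```

```text
pics
scene [[511.2111298846142, 0.0, 321.9453591484884], [0.0, 511.2111298846142, 206.1160345421295], [0.0, 0.0, 1.0]] [[0.8441, 0.5357, -0.0212, -0.4575], [-0.3169, 0.5306, 0.7862, 0.1254], [0.4324, -0.6569, 0.6177, -1.6381], [0.0, 0.0, 0.0, 1.0]] 0.9960234375 ['frame', 'depth', 'camera_matrix', 'view']
top [[518.8781772055003, 0.0, 306.77555016172795], [0.0, 518.8781772055003, 199.59179412345622], [0.0, 0.0, 1.0]] [[0.0128, -0.9999, 0.0105, -0.0377], [0.9971, 0.0136, 0.0745, -0.5479], [-0.0746, 0.0095, 0.9972, -1.2689], [0.0, 0.0, 0.0, 1.0]] 0.99600390625 ['frame', 'depth', 'camera_matrix', 'view']
{'time': 0.1, 'joint_pos': array([ 1.07831308e+00,  9.17432890e-02,  1.23172697e+00, -5.76388524e-06,
        1.81978402e+00, -5.67454084e-02]), 'dq': array([-3.79342838e-05,  6.89531459e-04, -2.46855477e-03, -1.07808701e-03,
       -4.73556818e-04, -1.51018393e-03]), 'joint_torque': array([ 3.01784596e-03, -4.47854340e+01, -4.07571495e+01,  7.01147318e-02,
        2.83733517e-02, -1.16934698e-04]), 'ee_pos': array([0.25316215, 0.54371066, 0.22966579]), 'ee_rot': array([-2.22608271e-04,  2.16150030e-01,  9.76359808e-01, -8.00443170e-04]), 'ft_force': array([-0.48862586,  0.36935636,  0.80179131]), 'moment': array([ 0.05363113, -0.01434057,  0.02361155]), 'finger_gap': 0.08789780308838198}
```

View pics/top0.png

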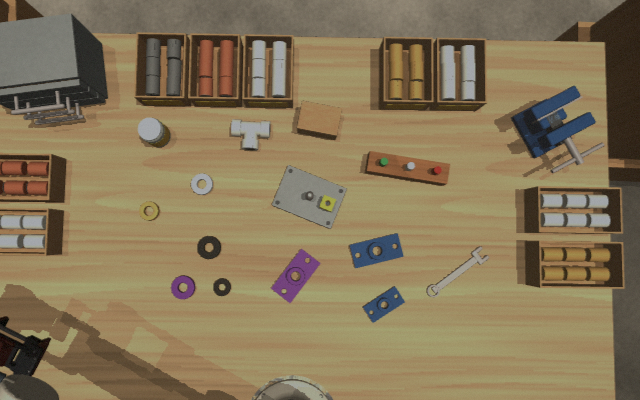

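View pics/scene0.png

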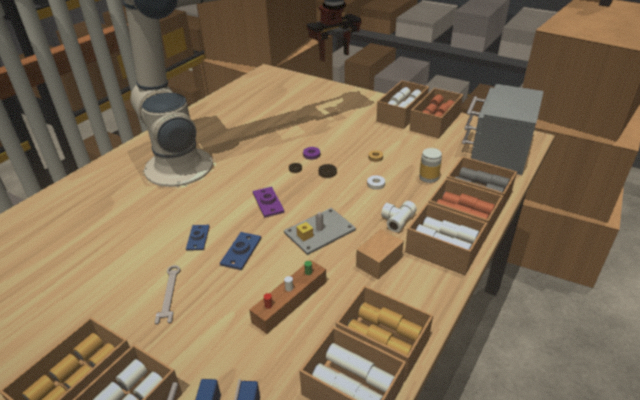

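The top view shows the large black ring at (209,247) and the brass collar at (149,211). The large blue flange is at (376,250), the jig post at (309,196), the boss at (328,203) and the red pin at (437,170). The scene view agrees: rings at (327,171) and (375,156), flange at (240,250), post at (320,222), red head at (268,300).

```bash
cat > vis.py <<'E'
import cv2,numpy as np
def load(n,i=0): return dict(np.load(f"pics/{n}{i}.npz"))
def ray(d,uv):
    K,V=d["camera_matrix"],d["view"]; uv=np.atleast_2d(uv).astype(float)
    r=np.c_[(uv[:,0]-K[0,2])/K[0,0],-(uv[:,1]-K[1,2])/K[1,1],-np.ones(len(uv))]@V[:3,:3]
    return -V[:3,:3].T@V[:3,3], r
def plane(d,uv,z):
    o,r=ray(d,uv); return o+r*((z-o[2])/r[:,2])[:,None]
def tri(d1,u1,d2,u2):
    o1,r1=ray(d1,u1);o2,r2=ray(d2,u2);r1,r2=r1[0],r2[0]
    s=np.linalg.lstsq(np.c_[r1,-r2],o2-o1,rcond=None)[0]
    a,b=o1+s[0]*r1,o2+s[1]*r2
    return (a+b)/2,np.linalg.norm(a-b)
def proj(d,p):
    c=d["view"][:3,:3]@np.asarray(p)+d["view"][:3,3]; K=d["camera_matrix"]
    return np.array([K[0,2]-K[0,0]*c[0]/c[2],K[1,2]+K[1,1]*c[1]/c[2]])
def cloud(d,m):
    v,u=np.nonzero((m>0)&(d["depth"]>0)); o,r=ray(d,np.c_[u,v]); return o+r*d["depth"][v,u][:,None]
def blob(d,seed,rad,lo,hi):
    hsv=cv2.cvtColor(d["frame"],cv2.COLOR_BGR2HSV); m=cv2.inRange(hsv,np.array(lo),np.array(hi))
    k=np.zeros_like(m); cv2.circle(k,tuple(int(x) for x in seed),rad,255,-1); m&=k
    n,l,s,c=cv2.connectedComponentsWithStats(m)
    m=(l==1+np.argmax(s[1:,4])).astype(np.uint8)*255 if n>1 else m
    cs=cv2.findContours(m,cv2.RETR_EXTERNAL,cv2.CHAIN_APPROX_NONE)[0]
    h=cv2.convexHull(max(cs,key=len)); M=cv2.moments(h)
    return m,h[:,0],np.array([M["m10"],M["m01"]])/M["m00"]
E
python3 - <<'E'
from vis import *
np.set_printoptions(precision=4,suppress=True)
T,S=load("top"),load("scene")
blk=([0,0,0],[179,130,75]);br=([15,110,60],[32,255,255]);bl=([100,90,25],[125,255,255]);red=([0,150,60],[6,255,255])
for name,t,s,rt,rs,c in [("spacer",(209,247),(327,171),18,14,blk),("collar",(149,211),(375,156),13,11,br),("flange",(376,250),(240,250),36,30,bl),("pin",(437,170),(268,300),7,9,red),
   ("boss",(328,203),(305,231),11,13,([22,150,60],[35,255,255])),("jig",(309,196),(320,230),45,42,([0,0,60],[179,45,200]))]:
    m,h,cc=blob(T,t,rt,*c); m2,h2,c2=blob(S,s,rs,*c)
    p,e=tri(T,cc,S,c2); P=cloud(T,m)
    print(name,(m>0).sum(),(m2>0).sum(),cc,c2,"tri",p,"gap",e,"z",np.percentile(P[:,2],[5,50,95]),"cloudxy",P.mean(0)[:2])
    print("   HSV",cv2.cvtColor(T["frame"],cv2.COLOR_BGR2HSV)[t[1]-4,t[0]-8])
    z={"flange":.01,"jig":.012}.get(name,.016)
    R=cv2.minAreaRect(plane(T,h,z)[:,:2].astype(np.float32)*1000); print("   rect mm",R)
# high pts on jig => post, boss
u,v=np.meshgrid(np.arange(640),np.arange(400)); k=((np.hypot(u-309,v-196)<25)*255).astype(np.uint8)
P=cloud(T,k); print("jig z hist",np.histogram(P[:,2],bins=[-.01,.005,.02,.035,.047,.058,.08]))
q=P[P[:,2]>.05];print("post",q.mean(0),len(q),q[:,2].max()); q=P[(P[:,2]>.036)&(P[:,2]<.048)];print("boss",q.mean(0),len(q))
o=[]
for d,a in((T,(275,160,350,235)),(T,(340,225,415,275)),(S,(280,195,360,255)),(S,(210,225,270,275))):
    o.append(cv2.resize(d["frame"][a[1]:a[3],a[0]:a[2]],(400,300),interpolation=cv2.INTER_CUBIC))
cv2.imwrite("pics/z1.png",np.vstack([np.hstack(o[:2]),np.hstack(o[2:])]))
E
```

```text
spacer 359 170 [208.8294 247.0826] [327.0601 170.5716] tri [0.4274 0.2109 0.0107] gap 0.00040156893225625824 z [0.0082 0.0151 0.0194] cloudxy [0.4277 0.2104]
   HSV [16 63 53]
   rect mm ((427.9032897949219, 209.72425842285156), (54.17694091796875, 54.49344253540039), 0.7375736832618713)
collar 285 150 [149.1793 210.7302] [375.114  155.2708] tri [0.5157 0.3612 0.0127] gap 0.00012852765955265048 z [-0.0019  0.0143  0.019 ] cloudxy [0.5156 0.3615]
   HSV [ 24 129 162]
   rect mm ((515.0020751953125, 360.72442626953125), (49.64501190185547, 48.56230163574219), 46.462886810302734)
flange 995 498 [376.0134 250.3547] [240.3011 250.0414] tri [ 0.4242 -0.2055  0.0065] gap 0.0010076142833836692 z [0.0051 0.0103 0.0264] cloudxy [ 0.4248 -0.2045]
   HSV [108  97  66]
   rect mm ((424.79937744140625, -204.609130859375), (58.17438507080078, 121.81155395507812), 14.148194313049316)
pin 47 75 [437.3766 169.5714] [267.4815 299.713 ] tri [ 0.6222 -0.3439  0.0668] gap 0.0010142035476926846 z [0.0528 0.074  0.0775] cloudxy [ 0.6208 -0.3424]
   HSV [ 12 146 145]
   rect mm ((628.9139404296875, -357.8574
[... 162 characters left out ...]
8927498576255 z [0.0377 0.0417 0.0428] cloudxy [ 0.5344 -0.0929]
   HSV [26 22 92]
   rect mm ((536.274658203125, -94.31463623046875), (1.1141246557235718, 5.595010757446289), 64.04103088378906)
jig 2526 1382 [308.8138 196.3974] [319.2112 230.1214] tri [ 0.557  -0.0359  0.0076] gap 0.0011365626215868337 z [0.0071 0.0117 0.0164] cloudxy [ 0.5584 -0.0318]
   HSV [ 27  17 137]
   rect mm ((557.2095947265625, -35.5582275390625), (158.24928283691406, 109.10386657714844), 68.63145446777344)
jig z hist (array([ 103, 1630,   13,  134,   17,   37]), array([-0.01 ,  0.005,  0.02 ,  0.035,  0.047,  0.058,  0.08 ]))
post [ 0.5569 -0.0351  0.0605] 50 0.06906335843155098
boss [ 0.5407 -0.0774  0.0416] 136
```

View pics/z1.png

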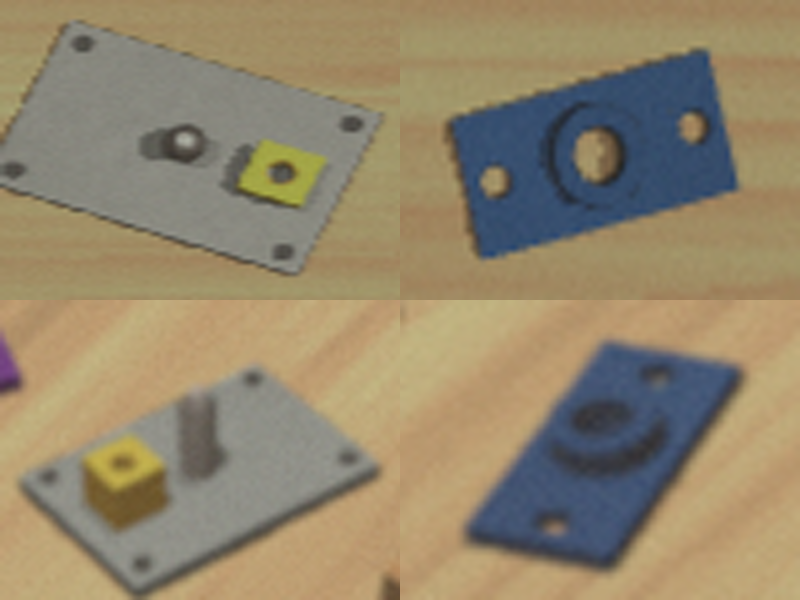

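Sizes and heights agree with the text: the jig rectangle is 158x109 mm and the flange 122x58 mm. The crop confirms the boss lies on the jig's -y side, to the right, so yaw is about -0.37. I'll start with the spacer.

```bash
cat > arm.py <<'E'
from bench import *
import numpy as np
YJ=-0.3730; POST=np.array([.557,-.0354]); SOCK=POST+.048*np.array([np.sin(YJ),-np.cos(YJ)])
ZT=.17
def quat(th):   # tool down, jaws along angle th
    best=None; p=state()["ee_pos"]
    f=(th+np.pi/2)/2
    return [0.,np.cos(f),np.sin(f),0.]
def over(xy,th,z=ZT):
    c=[]
    for k in(-1,0,1):
        q=quat(th+k*np.pi); j=inverse_kinematics([xy[0],xy[1],z],q)
        if j is not None: c.append((abs(j[5]),k,j,q))
    a=min(c,key=lambda t:t[0]); movej(a[2])
    move_l([xy[0],xy[1],z],.2,a[3])
    return a[3]
def down(z,v=.12): 
    p=state()["ee_pos"]; move_l([p[0],p[1],z],v)
def goto(xy,z,v=.12): move_l([xy[0],xy[1],z],v)
def rep(s):
    t=state(); print(s,"t%.2f"%t["time"],"p",np.round(t["ee_pos"],4),"F",np.round(t["ft_force"],1),"gap %.4f"%t["finger_gap"],"q6 %.2f"%t["joint_pos"][5])
E
python3 - <<'E'
from arm import *
s=[.4277,.2104]
over(s,YJ,.10); rep("over"); goto(s,.010); rep("down"); close(); rep("closed")
goto(s,ZT,.2); rep("up")
over(POST,YJ,.10); rep("post")
goto(POST,.055,.08); rep("on cone"); goto(POST,.035,.06); rep("on post")
E
```

```text
over t1.82 p [0.4277 0.2111 0.1002] F [-0.3 -0.3 -0. ] gap 0.0878 q6 0.76
down t2.73 p [0.4279 0.2105 0.0101] F [-0.7 -0.2 -0. ] gap 0.0877 q6 0.76
closed t3.31 p [0.4278 0.2104 0.0101] F [-0.5 -0.3  0.5] gap 0.0581 q6 0.76
up t4.26 p [0.4272 0.2102 0.1684] F [-0.1  0.4 -1.1] gap 0.0579 q6 0.76
post t5.62 p [ 0.5571 -0.0343  0.1006] F [ 0.5 -0.5  0.4] gap 0.0581 q6 0.25
on cone t6.33 p [ 0.5571 -0.0355  0.055 ] F [ 0.3 -0.2 -0.4] gap 0.0579 q6 0.25
on post t6.81 p [ 0.5567 -0.0353  0.0344] F [-0.4  0.1 -0.5] gap 0.0579 q6 0.25
```

Gap is 58 mm and there's no contact force, so it appears to be threaded. I'll seat it, then check.

```bash
python3 - <<'E'
from arm import *
goto(POST,.0225,.06); rep("low"); gripper_open(); rep("open"); goto(POST,.12,.2)
c=[.5155,.361]
over(c,YJ,.10); 
import cv2
for n in("top","scene"):
    d=get_image(n); np.savez(f"pics/{n}1.npz",**d)
    globals()[n]=d["frame"]
cv2.imwrite("pics/z2.png",np.hstack([cv2.resize(top[160:235,270:370],(400,300)),cv2.resize(scene[190:265,270:370],(400,300))]))
from vis import cloud
k=np.zeros((400,640),np.uint8); cv2.circle(k,(309,196),16,255,-1)
d=np.load("pics/top1.npz"); m=k&cv2.inRange(cv2.cvtColor(d["frame"],cv2.COLOR_BGR2HSV),np.array([0,0,0]),np.array([179,130,75]))
P=cloud(d,m);print(len(P),np.median(P,0),P.mean(0))
rep("collar over")
E
```

```text
low t7.17 p [ 0.5567 -0.0353  0.022 ] F [ 0.5 -1.3  0.8] gap 0.0581 q6 0.25
open t7.82 p [ 0.557  -0.0354  0.0225] F [ 0.4  0.2 -0.2] gap 0.0880 q6 0.25
395 [ 0.55482221 -0.03303841  0.02712939] [ 0.55617193 -0.03377114  0.02766838]
collar over t10.29 p [0.5158 0.3605 0.1002] F [ 0.3  0.5 -0.4] gap 0.0879 q6 0.93
```

View pics/z2.png

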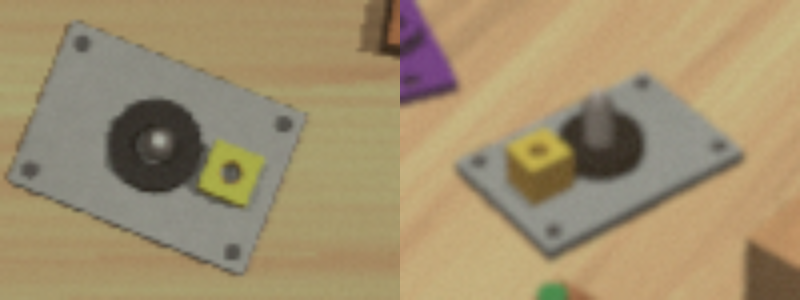

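The spacer is flat on the base around the post, at crop pixel (153,145), with its top at about 27.5 mm (28 expected). Collar and flange next, with force reports on the way.

```bash
python3 - <<'E'
from arm import *
c=[.5155,.361]
goto(c,.010); close(); rep("closed"); goto(c,ZT,.2)
over(POST,YJ,.12); goto(POST,.070,.1); rep("cone"); goto(POST,.050,.06); rep("post"); goto(POST,.0385,.06); rep("low")
gripper_open(); rep("open"); goto(POST,.14,.2)
f=[.4248,-.2046]; over(f,.247,.10); rep("flange over")
import cv2
for n in("top","scene"):
    d=get_image(n); np.savez(f"pics/{n}2.npz",**d)
    globals()[n]=d
cv2.imwrite("pics/z3.png",np.hstack([cv2.resize(top["frame"][160:235,270:370],(400,300)),cv2.resize(scene["frame"][190:265,270:370],(400,300))]))
from vis import *
m,h,cc=blob(top,(309,196),13,[15,80,50],[32,255,255]); P=cloud(top,m); print(len(P),np.median(P,0),P.mean(0))
# refine pin: ray/plane head
for d,s,r in((top,(437,170),7),(scene,(268,300),9)):
    m,h,cc=blob(d,s,r,[0,150,60],[6,255,255]); print(cc,plane(d,cc,.06),plane(d,cc,.068))
E
```

```text
closed t11.91 p [0.5155 0.361  0.0101] F [ 0.5  0.2 -0.8] gap 0.0475 q6 0.93
cone t15.25 p [ 0.5571 -0.0354  0.0702] F [-0.1  1.  -2.1] gap 0.0475 q6 0.25
post t15.73 p [ 0.5564 -0.0357  0.049 ] F [-1.1 -3.1 -4.1] gap 0.0475 q6 0.25
low t16.07 p [ 0.557  -0.0357  0.0382] F [-0.4 -4.1 -3.2] gap 0.0477 q6 0.25
open t16.86 p [ 0.557  -0.0354  0.0385] F [ 0.4 -0.1 -0.5] gap 0.0881 q6 0.25
flange over t18.73 p [ 0.4254 -0.2041  0.1   ] F [-0.  -0.7  0.6] gap 0.0876 q6 -0.77
267 [ 0.55757811 -0.03527581  0.04263706] [ 0.55733927 -0.0343854   0.0405632 ]
[437.3164557  169.64135021] [[ 0.62255446 -0.34582496  0.06      ]] [[ 0.62146075 -0.34372188  0.068     ]]
[267.4415011  300.09050773] [[ 0.61902944 -0.33997638  0.06      ]] [[ 0.62391561 -0.3452638   0.068     ]]
```

View pics/z3.png

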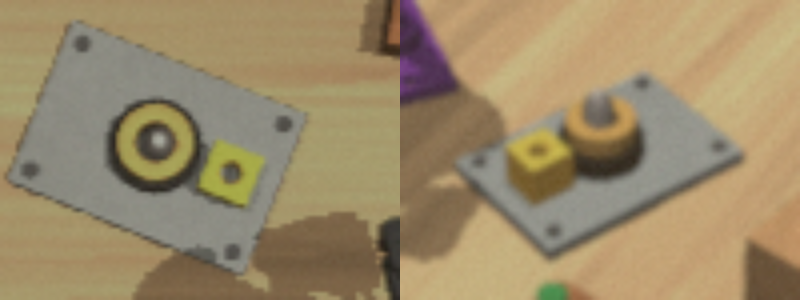

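The collar is seated on the spacer at crop pixel (155,145), with its top at about 43 mm (44 expected). Now the flange, gripped by its neck.

```bash
python3 - <<'E'
from arm import *
f=[.4248,-.2046]
goto(f,.0205); rep("at neck"); close(); rep("closed"); goto(f,ZT,.2)
over(POST,YJ,.15); goto(POST,.088,.1); rep("cone"); goto(POST,.075,.06); rep("post"); goto(POST,.065,.05); rep("low")
gripper_open(); rep("open"); goto(POST,.15,.2)
P=[.6217,-.3442]; over(P,-.16,.13); rep("pin over")
import cv2
for n in("top","scene"):
    d=get_image(n); np.savez(f"pics/{n}3.npz",**d)
    globals()[n]=d
cv2.imwrite("pics/z4.png",np.vstack([np.hstack([cv2.resize(top["frame"][160:235,270:370],(400,300),interpolation=2),cv2.resize(scene["frame"][190:265,270:370],(400,300),interpolation=2)]),np.hstack([cv2.resize(top["frame"][130:205,360:460],(400,300)),cv2.resize(scene["frame"][250:325,240:340],(400,300))])]))
from vis import *
m,h,cc=blob(top,(312,196),34,[100,90,25],[125,255,255]); Q=cloud(top,m)
print(len(Q),np.percentile(Q[:,2],[10,50,90]),cv2.minAreaRect(plane(top,h,.054)[:,:2].astype(np.float32)*1000))
E
```

```text
at neck t19.64 p [ 0.4252 -0.2048  0.0213] F [ 0.4  0.2 -0.9] gap 0.0875 q6 -0.77
closed t20.41 p [ 0.4248 -0.2046  0.0205] F [1.  0.6 0.2] gap 0.0423 q6 -0.77
cone t23.28 p [ 0.5573 -0.0354  0.0886] F [-0.   0.1 -3.8] gap 0.0426 q6 0.25
post t23.65 p [ 0.5566 -0.0354  0.0744] F [-0.   0.5 -3.9] gap 0.0425 q6 0.25
low t24.00 p [ 0.5568 -0.0353  0.0646] F [ 0.   0.1 -4.3] gap 0.0422 q6 0.25
open t24.85 p [ 0.557  -0.0354  0.065 ] F [-0.5 -0.1 -0.1] gap 0.0876 q6 0.25
pin over t26.88 p [ 0.6222 -0.343   0.1307] F [-0.2  0.5 -0.3] gap 0.0875 q6 -0.39
1079 [0.05034943 0.0539036  0.0686992 ] ((556.6488037109375, -35.953453063964844), (122.83935546875, 59.1143913269043), 68.93257904052734)
```

View pics/z4.png

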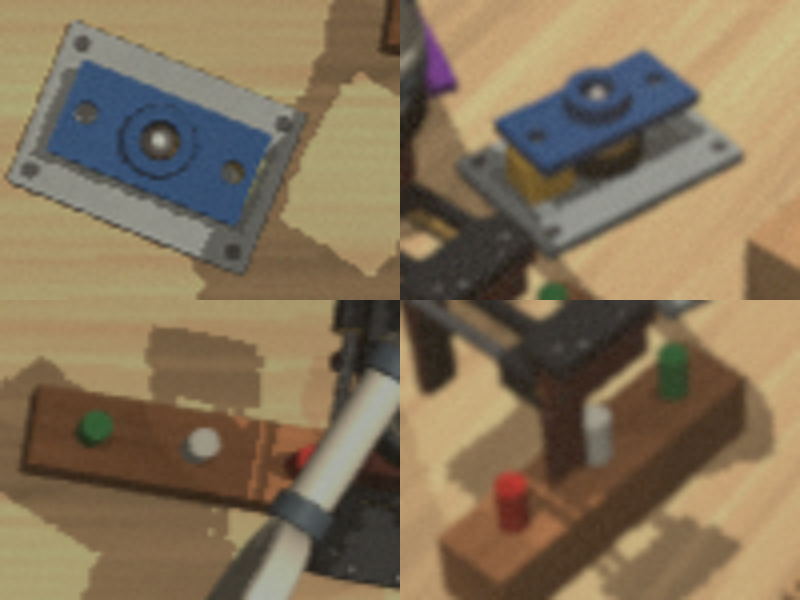

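The flange is level with its plate top at 53.9 mm and yaw 68.9° against the jig's 68.6°, and its end hole is over the boss at crop (232,172). My two pin estimates differ by about 3 mm, so I'll refine them from the saved frames using the head-top points and the rack outline.

```bash
python3 - <<'E'
from vis import *
np.set_printoptions(precision=4,suppress=True)
T,S=load("top"),load("scene")
for d,s,r in((T,(437,170),12),(S,(268,300),14)):
    k=np.zeros((400,640),np.uint8); cv2.circle(k,s,r,255,-1); P=cloud(d,k); q=P[P[:,2]>.069]; print("top disc",len(q),q.mean(0),(q.min(0)+q.max(0))/2,np.ptp(q,axis=0))
# rack top by height
k=np.zeros((400,640),np.uint8); k[145:192,355:460]=255
v,u=np.nonzero(k); P=cloud(T,k); o,r=ray(T,np.c_[u,v]); m=np.zeros_like(k)
ok=T["depth"][v,u]>0; m[v[ok],u[ok]]=((P[:,2]>.038)*255)
m=cv2.morphologyEx(m,cv2.MORPH_OPEN,np.ones((3,3),np.uint8)); c=max(cv2.findContours(m,0,1)[0],key=cv2.contourArea)[:,0]
R=cv2.minAreaRect(plane(T,c,.045)[:,:2].astype(np.float32)*1000); print(R)
for n,s,lo,hi in(("green",(384,162),[45,80,20],[85,255,255]),("red",(437,170),[0,150,50],[6,255,255])):
    mm,h,cc=blob(T,s,9,lo,hi); print(n,(mm>0).sum(),h.min(0),h.max(0),cc,plane(T,cc,.075))
E
```

```text
top disc 49 [ 0.6204 -0.3406  0.0742] [ 0.621  -0.3398  0.0745] [0.0177 0.0179 0.0099]
top disc 57 [ 0.622  -0.3449  0.0754] [ 0.6213 -0.3439  0.0745] [0.0192 0.0186 0.0091]
((630.1048583984375, -276.8927001953125), (200.0540008544922, 50.75312423706055), 81.45353698730469)
green 47 [380 158] [387 165] [383.4    161.2756] [[ 0.6389 -0.2124  0.075 ]]
red 47 [434 166] [441 173] [437.3766 169.5714] [[ 0.6207 -0.342   0.075 ]]
```

The rack outline measures 200x50.8 mm with its centre at (.630,-.277), which puts the hole at (.6204,-.3412). The head's top disc is at (.6207,-.342), so they agree to 1 mm. Now picking up the pin and inserting it step by step under force watch.

```bash
python3 - <<'E'
from arm import *
P=[.6206,-.3418]
move_l([*P,.11],.1,over(P,-.149,.13)); goto(P,.056,.08); rep("at head"); close(); rep("closed"); goto(P,.13,.15); goto(P,.17,.2); rep("up")
over(SOCK,YJ,.125); rep("over socket"); hold(.2); f0=state()["ft_force"]
for z in np.r_[np.arange(.105,.064,-.005),.065]:
    goto(SOCK,z,.06); rep("%.4f"%z)
    df=state()["ft_force"]-f0
    if np.linalg.norm(df)>18: print("stop",df); break
E
```

```text
at head t28.65 p [ 0.6208 -0.3419  0.0565] F [-0.4 -0.1  0.4] gap 0.0878 q6 -0.40
closed t29.73 p [ 0.6206 -0.3418  0.056 ] F [-0.1  1.   0.3] gap 0.0177 q6 -0.40
up t30.73 p [ 0.6209 -0.342   0.1698] F [-0.3 -1.  -1.2] gap 0.0175 q6 -0.40
over socket t32.05 p [ 0.5399 -0.081   0.1251] F [ 0.1 -0.4 -0.3] gap 0.0175 q6 0.16
0.1050 t32.73 p [ 0.5392 -0.08    0.1043] F [ 0.3  0.1 -0.4] gap 0.0171 q6 0.16
0.1000 t32.98 p [ 0.5394 -0.08    0.0997] F [ 0.4 -0.9 -1. ] gap 0.0175 q6 0.16
0.0950 t33.23 p [ 0.5393 -0.0801  0.0945] F [-0.1 -0.4 -0.4] gap 0.0176 q6 0.16
0.0900 t33.48 p [ 0.5392 -0.08    0.0895] F [-0.9  0.6 -0.6] gap 0.0177 q6 0.16
0.0850 t33.73 p [ 0.5392 -0.0801  0.0845] F [ 0.5 -0.2 -1.5] gap 0.0175 q6 0.16
0.0800 t33.98 p [ 0.5392 -0.0801  0.0795] F [ 0.1 -0.1 -0.6] gap 0.0172 q6 0.16
0.0750 t34.23 p [ 0.5392 -0.08    0.0745] F [ 0.6 -0.2 -0.8] gap 0.0175 q6 0.16
0.0700 t34.48 p [ 0.5392 -0.08    0.0695] F [ 0.  -0.8  0.2] gap 0.0177 q6 0.16
0.0650 t34.73 p [ 0.5396 -0.08    0.065 ] F [-0.2  0.5 -1.1] gap 0.0171 q6 0.16
0.0650 t34.98 p [ 0.5394 -0.0801  0.065 ] F [-0.2  0.5 -0.5] gap 0.0174 q6 0.16
```

```bash
python3 - <<'E'
from arm import *
goto(SOCK,.0640,.03); rep("push"); gripper_open(); goto(SOCK,.15,.15); over([.45,.15],YJ,.2); rep("away"); hold(.3)
import cv2
for n in("top","scene"):
    d=get_image(n); np.savez(f"pics/{n}4.npz",**d)
    globals()[n]=d
cv2.imwrite("pics/z5.png",np.hstack([cv2.resize(top["frame"][160:235,270:370],(400,300),interpolation=2),cv2.resize(scene["frame"][190:265,270:370],(400,300),interpolation=2)]))
from vis import *
m,h,cc=blob(top,(328,203),14,[0,130,50],[8,255,255]); Q=cloud(top,m); print("head",len(Q),np.median(Q,0),"plane .084",plane(top,cc,.084),"sock",SOCK)
m2,h2,c2=blob(scene,(306,222),16,[0,130,50],[8,255,255]); print("tri mid",tri(top,cc,scene,c2),"scene cloud",np.percentile(cloud(scene,m2)[:,2],[5,95]))
m,h,cc=blob(top,(312,196),34,[100,90,25],[125,255,255]); Q=cloud(top,m)
print(np.percentile(Q[:,2],[10,50,90]),cv2.minAreaRect(plane(top,h,.054)[:,:2].astype(np.float32)*1000))
E
```

```text
push t35.23 p [ 0.5396 -0.0803  0.0645] F [-2.8 -0.4  2.4] gap 0.0172 q6 0.16
away t38.36 p [0.4504 0.1491 0.1995] F [-0.3  0.2  0.1] gap 0.0876 q6 0.62
head 43 [ 0.53865931 -0.08018631  0.08334604] plane .084 [[ 0.53880879 -0.07982715  0.084     ]] sock [ 0.53950828 -0.08009944]
tri mid (array([ 0.53956764, -0.08032191,  0.07373148]), np.float64(7.745025342602238e-05)) scene cloud [0.06117542 0.08737809]
[0.0504748  0.0541155  0.06887665] ((556.6441650390625, -35.919761657714844), (122.89885711669922, 59.081298828125), 68.93257904052734)
```

View pics/z5.png

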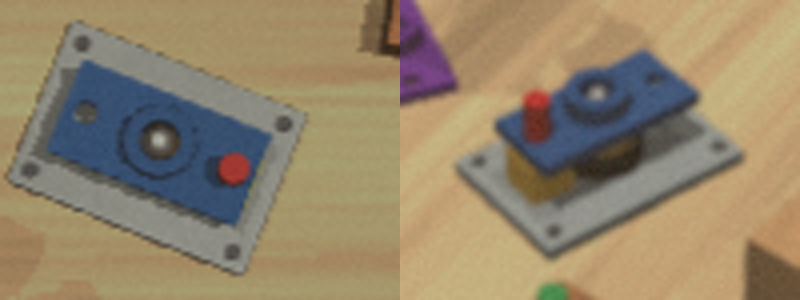

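The red head is upright and flush on the flange at crop (234,168). Its top measures 83.3 mm (84 expected) and it lies within 1 mm of the socket.

```bash
python3 -c "
from bench import *
job_done(); print(state()['time'])"
```

```text
the job is handed in; nothing more can be done
the job is handed in; nothing more can be done
```

I built the flange set in order (black spacer, brass collar, blue flange neck up, then the red taper pin) and handed it in at about 38.5 s of the 72 s. No verdict is reported.

My last camera checks, against the expected values:

| Check | Measured | Expected |
|---|---|---|
| Spacer top | about 27.5 mm | 28 mm |
| Collar top (median) | about 43 mm | 44 mm |
| Flange plate top | 54.1 mm | 54 mm |
| Flange yaw from the jig | 0.3° (0.005 rad) | under 0.06 rad |
| Pin head top | 83.3 mm | 84 mm |
| Pin's distance from the socket axis | about 1 mm | under 4 mm |

- **Forces:** Wrist force stayed within about 5 N wherever I read it, and the gripper was open and clear at the end.
- **Pin position:** Before the grasp, the two views disagreed on the pin by about 3 mm. The rack outline settled it to about 1 mm.
- **Pin head height:** Triangulating the head's middle gave 73.7 mm, about 5 mm above its true middle of 69 mm. That method gave a similar offset when the pin was in the rack, so I relied on the depth reading instead.
- **Spacer and collar:** I measured their heights right after placing each one. I did not measure them again once the flange covered them, but the flange's height fits both being home.
- **Other goods:** I did not measure the positions of the white ring, plugs, tee, tin, wrench or carton at the end. I planned each move to stay clear of them.

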